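Feed a sensor cell through the guide channel to the reader

ROBOT

A 6-joint arm with a two-finger parallel gripper is mounted at the origin on a cart in front of the work surface, level with it; the furniture and walls round the work are solid. World frame = base frame: x ahead of the robot, y to its left, z up, the work surface at z = 0. Lengths are in m, angles in degrees, forces in N, time in s.
With the tool pointing down it reaches from about 0.325 to 0.875 m from the base axis. Payload 4.4 kg.
Tool frame: the origin (TCP) lies midway between the tips of the shut fingers; the grasp point (between the pads) lies 19 mm behind it; y points along the fingers, x is the direction in which the jaws open and shut, and the axes are right-handed (so a half turn about y gives the same grasp; the last joint's range is limited). The gripper opens to 85 mm and grips with 20 to 120 N. Pads are 22 mm wide; open, the fingers measure 114 mm over their backs; the gripper's body (76 mm by 85 mm) begins 54 mm behind the grasp point. The pads swing forward as they close: fully open they stand 13 mm farther back than shut.
Start: joints at [65.632, 11.837, 88.321, -0, 79.842, -8.623], TCP at [0.156, 0.553, 0.231] pointing down, gripper open.
Joint ranges: [-156.59, 156.59], [-49.26, 127.26], [12.9, 141.05], [-63.56, 243.56], [4.71, 150.69], [-161.64, 161.64]. Speed limits (degrees/s): [159.86, 159.86, 180, 180, 180, 180].

INTERFACE

Orientations are given as a 3x3 rotation matrix whose columns are the frame's x, y, z axes.
In Python, from cell import env, imaging gives the robot as it stands. The module is installed in compiled form; this text tells all that it offers.
- The arm moves only by the tool drive_tool, never from a script. Its argument "series" is a list of rows, each a list of 5 numbers: the shift along the tool's x, y, z in m, then the turn about the tool's y in rad, then the gripper's target within -1 to 1 (fully open at 1, half-way at 0, shut at -1). A call has 1 to 5 rows; each row is the pose to reach, as a shift and turn from the pose measured when the call began, along the tool's axes at that moment; what a row does not reach only later rows make up. A row lasts 1/10 s, in which the tool goes at most 50 mm and 8.59 degrees, less where a joint would pass 70% of its speed; a pose out of reach is approached as far as the arm can. A call with a gripper value outside its range is refused whole. The fingers move at their own pace and stop on an object; "newtons" is the grip in N (left out, the last holds). Time passes only in rows, so rows that repeat a pose let the fingers close. It gives the time, the measured TCP pose, the force and the opening at its end, in the units of the state.
- env.state(): the state, without advancing time (a new reading comes with each control period).
- imaging.snapshot(name): name is "scene" or "top"; returns a dict with "pixels" (480x640x3 uint8, red, green, blue), "depth" (480x640 float32, m along the optical axis (not along the pixel's ray), 0 where there is no reading), "fx", "fy", "cx", "cy" (pixels), "xyz" and "attitude" of the camera in the world. Camera axes: x right, y down, z forward; pixel columns grow to the right and rows downward; lengths in m; the calibration is good to about 2 mm. A picture is of the moment at which its call begins.
- env.close_job(): hands the job in, once; it reports no verdict.
Trained networks look in a picture, given as the dict that the camera call returned (one of the last four; its "shot" number tells which), for a name from the list of things; names that differ only in an ending like _2 or _b are one class to them, and where a whole thing is asked for, a point or a joint stands for the part that bears it (a point fixed in the world has none). Each returns a list of dicts, best first, with "confidence" (0 to 1); they miss things now and then, are a little off and sometimes report something else, mostly with a low value. They report only what shows in the picture. A call takes as long as a camera call.
- imaging.search_frame(picture, target): "location" ([x, y, z] in m, in world coordinates, good to about 4 mm: the middle of the surface that is visible of it).
The state is a dict: "time": time; "joint_positions": joint angles; "qd": joint speeds; "joint_torque": joint torques, N m; "tcp_pos": TCP position; "eef_rot": TCP orientation; "contact_force": force on the tool from outside, world axes, zero at the start; "ft_torque": the same for the moment, N m; "gripper_width": finger opening in m.
Only numpy, scipy, OpenCV 4.12 (cv2) and the standard library are available. Lean on these libraries where they do the work, as an engineer would, in place of code of your own. Each camera call takes 0.05 s, during which the arm holds its last target.

TASK

Pick up the push stick by its upright grip and use it to push the sensor cell that stands in the mouth of the guide channel along the channel, under the clear cover, until it stands upright against the grey reader block at the far end. Move the cell with the stick only, not with the gripper. Then draw the stick out and lay it back down on the bench, clear of the guide.

Things in the scene. Friction and masses are not known exactly. Their poses are not given: they have to be found in the camera images.
- feed_guide: Metal guide fixed on the bench; feed along its +x. Origin: bench surface, channel centre line. Base plate x -70..80, y +-42, top (channel floor) 6 mm up. Rails x -40..45, channel 32 mm wide, tops at 38 mm; lead-in flares to a mouth 50 mm wide at x -58. Clear cover over x -5..45, underside at 38 mm. Grey reader block, 64 mm wide, 57 mm high, closes the channel at x = 45.
- cell_centre (a point): Grey metal sensor cell, hex body and round head, 19 mm across, 27 mm tall, 45 g, standing loose in the open part of the channel, between mouth and cover. Point: its centre, half-way up. Against the reader block it is at x = 36 mm in the guide's frame. Like cells stand outside the channel: not wanted.
- stick_grip (a point): Grip of the white plastic push stick, 60 g, lying loose on the bench: bar 150 long, 18 wide, 14 mm high; near the tail a grip block, 32 long, 18 mm wide, up to 60 mm above the underside. Point: grip's centre line, 42 mm above the underside, 120 mm behind the pushing end, 30 mm ahead of the tail. Axes: x along the bar to the pushing end, z up. The block stays outside the mouth.
- stick_tip (a point): Centre of the push stick's flat pushing end, 18 mm wide, 14 mm high; 7 mm above the stick's underside. Same axes as the grip.

How it is judged (in metres and radians):
On the way, in this order (a step that is already met when the one before it is completed fails the run):
1. the pushing end of the stick is in the channel (x of stick_tip in the frame of feed_guide between -0.045 and 0.045 m and y of stick_tip in the frame of feed_guide between -0.016 and 0.016 m and z of stick_tip in the frame of feed_guide below 0.035 m), for 0.1 s.
2. the cell stands upright at the reader block (x of cell_centre in the frame of feed_guide between 0.0235 and 0.045 m and y of cell_centre in the frame of feed_guide between -0.015 and 0.015 m and angle between cell_centre's own z axis and vertical below 0.2 rad), for 0.2 s.
At the end, for the whole second after the job is handed in: The cell stands upright (within 11 degrees) in the channel with no more than 12 mm between it and the reader block; the push stick lies at rest on the bench, out of the channel and not touching the guide (all of step 2 and (x of stick_tip in the frame of feed_guide below -0.06 m or y of stick_tip in the frame of feed_guide above 0.04 m or y of stick_tip in the frame of feed_guide below -0.04 m) and contact force between push_stick and feed_guide below 0.1 N and height (world z) of stick_tip between 0 and 0.03 m and height (world z) of stick_grip between 0 and 0.06 m and linear speed of each of push_stick, cell below 0.03 m/s).
It fails at once if the gripper or arm touches the cell (contact force between any of the fingers, the arm and cell above 0.5 N).
It also fails if it takes over 48 s, if anything falls off the work surface, if the arm or the gripper's body presses on something with over 40 N, if the wrist force passes 120 N, or if a joint passes its speed limit or range.

## Working session

There is one attempt and no reset: what is moved stays moved. The work goes in short steps, Python scripts to look and compute and a tool call to move; the robot and the scene stay as the last step left them, time stands still between calls to the robot, and variables do not carry over. Pictures are saved under pics/ and viewed, and the job is handed in when it is done.

Besides the shell and the picture viewer there is one more tool, called by a JSON object that holds its "name" and its "arguments", one argument or row to a line. drive_tool: Moves the arm, as the interface text tells. Its arguments: {"type":"object","properties":{"series":{"type":"array","items":{"type":"array","items":{"type":"number"}}},"newtons":{"type":"number"}},"required":["series"]}

```bash
mkdir -p pics; cat > h.py <<'E'
import numpy as np, cv2
from cell import env, imaging
def snap(n,f):
    s=imaging.snapshot(n); cv2.imwrite('pics/'+f,s['pixels'][:,:,::-1]); return s
def cloud(s):
    v,u=np.mgrid[0:480,0:640]; d=s['depth']
    p=np.stack([(u-s['cx'])/s['fx']*d,(v-s['cy'])/s['fy']*d,d],-1)
    w=p@np.array(s['attitude']).T+np.array(s['xyz']); w[d==0]=np.nan; return w
E
python3 - <<'E'
from h import *
np.set_printoptions(precision=4,suppress=True)
for n in ['top','scene']:
    s=snap(n,n+'1.png'); np.savez(n+'1.npz',w=cloud(s),px=s['pixels'])
    print(n,s['xyz'],s['attitude'],s['fx'])
    for t in ['feed_guide','cell_centre','stick_grip','stick_tip']:
        for r in imaging.search_frame(s,t): print(t,r)
print(env.state())
E
```

```text
top [0.3709 0.0657 0.8933] [[-0.0048 -0.9846  0.175 ]
 [-0.9997  0.0005 -0.0245]
 [ 0.0241 -0.175  -0.9843]] 469.4577277223895
feed_guide {'location': [0.644, 0.0683, 0.0237], 'confidence': 0.86}
cell_centre {'location': [0.6077, 0.0742, 0.0264], 'confidence': 0.56}
stick_grip {'location': [0.4405, -0.0228, 0.0134], 'confidence': 0.62}
stick_tip {'location': [0.442, -0.025, 0.0155], 'confidence': 0.98}
scene [ 0.029  -0.4947  0.4778] [[ 0.7311 -0.3327  0.5956]
 [-0.6819 -0.3313  0.652 ]
 [-0.0195 -0.8829 -0.4691]] 513.5037912788699
feed_guide {'location': [0.6321, 0.0565, 0.0263], 'confidence': 0.74}
feed_guide {'location': [0.4334, -0.0569, 0.0116], 'confidence': 0.57}
cell_centre {'location': [0.6129, 0.073, 0.0328], 'confidence': 0.57}
stick_grip {'location': [0.434, -0.0592, 0.0125], 'confidence': 0.96}
stick_tip {'location': [0.4337, -0.0581, 0.0185], 'confidence': 0.73}
{'time': 0.5, 'joint_positions': array([65.6318, 11.839 , 88.3234, -0.0012, 79.8406, -8.6225]), 'qd': array([-0.0303,  0.0225, -0.064 ,  0.0144,  0.0851,  0.0199]), 'joint_torque': array([  0.0001, -38.2633, -29.1618,  -0.0002,   0.0023,   0.    ]), 'tcp_pos': array([0.156 , 0.5534, 0.2312]), 'eef_rot': array([[ 0.2714, -0.    , -0.9625],
       [ 0.9625, -0.0001,  0.2714],
       [-0.0001, -1.    , -0.    ]]), 'contact_force': array([-0.6915, -0.0877, -0.5643]), 'ft_torque': array([-0.0601,  0.0059,  0.016 ]), 'gripper_width': 0.08539820349331265}
```

View pics/top1.png

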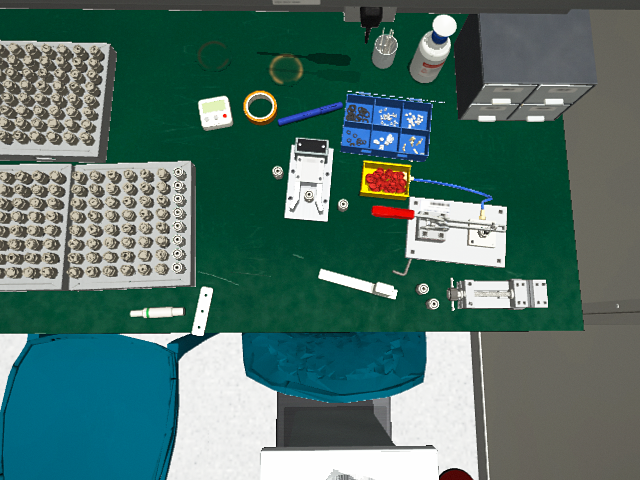

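View pics/scene1.png

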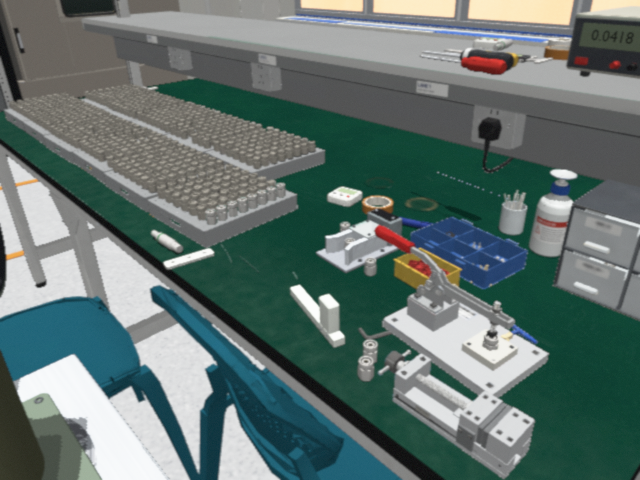

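```bash
cat > m.py <<'E'
from h import *
np.set_printoptions(precision=4,suppress=True)
def rect(P):
    c,sz,a=cv2.minAreaRect((P[:,:2]*1000).astype(np.float32)); return np.array(c),np.array(sz),a
if __name__=='__main__':
  for n in ['top','scene']:
    d=np.load(n+'1.npz'); w=d['w']; x,y,z=w[...,0],w[...,1],w[...,2]
    b=z[(x>.45)&(x<.55)&(y>-.02)&(y<.03)]; print(n,'bench z',np.median(b))
    m=(x>.37)&(x<.52)&(y>-.16)&(y<.07)
    for lo,hi in[(.008,.02),(.052,.068)]:
        P=w[m&(z>lo)&(z<hi)]; 
        # largest component
        im=(m&(z>lo)&(z<hi)).astype(np.uint8); k,l,st,ce=cv2.connectedComponentsWithStats(im)
        for i in range(1,k):
            if st[i,4]>25: Q=w[l==i]; print('stick',lo,st[i],rect(Q),np.median(Q,0))
    m=(x>.53)&(x<.78)&(y>.015)&(y<.13)
    for lo,hi in[(.003,.010),(.033,.043),(.05,.063)]:
        im=(m&(z>lo)&(z<hi)).astype(np.uint8); k,l,st,ce=cv2.connectedComponentsWithStats(im)
        for i in range(1,k):
            if st[i,4]>25: Q=w[l==i]; print('guide',lo,st[i],rect(Q),np.median(Q,0))
    px=d['px'];
  t=cv2.imread('pics/top1.png'); cv2.imwrite('pics/crop1.png',cv2.resize(t[120:320,260:460],None,fx=3,fy=3,interpolation=cv2.INTER_CUBIC))
E
python3 m.py
```

```text
top bench z -0.00011107128900500474
stick 0.008 [405 244  28  17 224] (array([ 506.0067, -135.2575]), array([50.4018, 29.6004]), 85.62222290039062) [ 0.5039 -0.1332  0.0186]
stick 0.008 [319 269  59  26 544] (array([449.3011,  -1.5359]), array([113.9944,  18.6008]), 74.12435913085938) [0.4498 0.0016 0.0136]
stick 0.008 [386 290  12  10  48] (array([426.1573, -82.2606]), array([16.0296, 18.2512]), 72.18727111816406) [ 0.4232 -0.0859  0.0139]
stick 0.052 [375 282  19  14 186] (array([432.1155, -61.4896]), array([31.7541, 18.3252]), 73.54911041259766) [ 0.4314 -0.0608  0.0592]
guide 0.003 [281 117  22   9  33] (array([771.2711, 108.1249]), array([ 4.4581, 44.993 ]), 17.421306610107422) [0.7711 0.1052 0.0078]
guide 0.003 [ 284  145   50   77 1542] (array([643.4691,  73.8746]), array([ 85.5251, 150.5838]), 84.9527359008789) [0.6186 0.075  0.0059]
guide 0.033 [290 155  38  57 861] (array([633.4519,  73.5109]), array([ 62.4037, 103.8192]), 85.27489471435547) [0.6475 0.0709 0.0406]
guide 0.05 [294 137  35  20 552] (array([699.9612,  68.0247]), array([63.6658, 32.808 ]), 84.98771667480469) [0
[... 571 characters left out ...]
61523438) [ 0.3983 -0.1559  0.0146]
stick 0.052 [319 294  21  19 247] (array([431.5522, -64.2427]), array([32.7869, 19.2818]), 72.43083953857422) [ 0.4291 -0.0674  0.0595]
guide 0.003 [317 244  81  28 757] (array([632.7197,  70.6754]), array([ 85.0046, 128.6828]), 84.34425354003906) [0.5975 0.0469 0.0062]
guide 0.033 [326 219  52  34 558] (array([635.0085,  73.2851]), array([ 63.3067, 106.5016]), 86.85546112060547) [0.6348 0.0708 0.0391]
guide 0.033 [392 226  10   6  41] (array([701.2344,  34.3182]), array([ 4.5351, 23.0896]), 84.05078125) [0.7006 0.0342 0.0382]
guide 0.05 [368 208  35  19 328] (array([699.1822,  64.794 ]), array([64.4886, 32.7225]), 85.38934326171875) [0.6934 0.0605 0.0568]
```

```bash
sleep 1; ls pics
```

```text
crop1.png
scene1.png
top1.png
```

```bash
cat > plan.py <<'E'
import sys
from h import *
# usage: plan.py x y z yaw_of_toolx_deg [step_m]
def go(x,y,z,yaw,step=.045):
    s=env.state(); R=np.array(s['eef_rot']); p=np.array(s['tcp_pos'])
    d=R.T@(np.array([x,y,z])-p); cur=np.degrees(np.arctan2(R[1,0],R[0,0]))
    t=-np.radians((yaw-cur+180)%360-180)
    n=max(int(np.ceil(max(np.linalg.norm(d)/step,abs(t)/.145))),1)
    print('t',s['time'],'tcp',np.round(p,4),'yaw',round(cur,2),'w',round(s['gripper_width'],4),'F',np.round(s['contact_force'],1),'tilt',np.round(R[:,1],3))
    print('total',np.round(d,4),round(t,4),'rows',n)
    for i in range(1,min(n,5)+1): print(np.round([*(d*i/n),t*i/n],4).tolist())
if __name__=='__main__': go(*map(float,sys.argv[1:]))
E
python3 plan.py 0.432 -0.063 0.16 -16
python3 - <<'E'
from h import *
w=np.load('top1.npz')['w']
for u,v in [(403,268),(400,272),(408,262)]: print(w[v,u])
E
```

```text
t 0.5 tcp [0.156  0.5534 0.2312] yaw 74.25 w 0.0854 F [-0.7 -0.1 -0.6] tilt [-0. -0. -1.]
total [-0.5184  0.0713 -0.4329] 1.5752 rows 16
[-0.0324, 0.0045, -0.0271, 0.0985]
[-0.0648, 0.0089, -0.0541, 0.1969]
[-0.0972, 0.0134, -0.0812, 0.2954]
[-0.1296, 0.0178, -0.1082, 0.3938]
[-0.162, 0.0223, -0.1353, 0.4923]
[ 0.47581166 -0.10772018 -0.00113998]
[ 0.46813159 -0.10171963 -0.00140412]
[ 0.48669537 -0.11665795  0.00443229]
```

View pics/crop1.png

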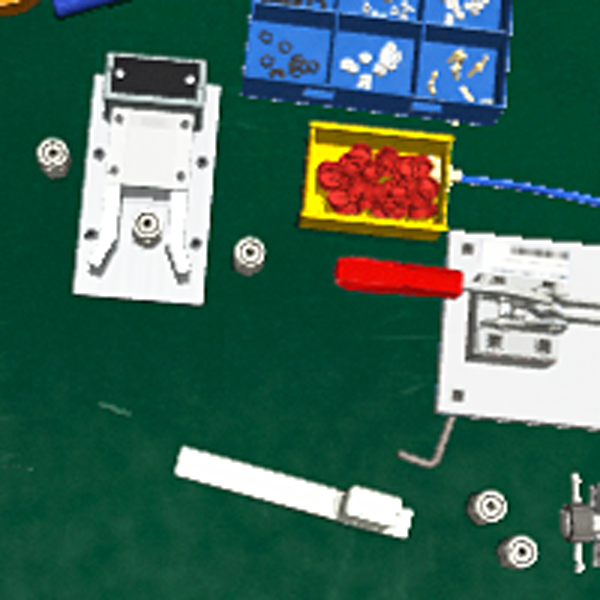

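{"name": "drive_tool", "arguments": {
  "series": [
    [-0.0324,0.0045,-0.027,0.098,0.3],
    [-0.065,0.009,-0.054,0.197,0.3],
    [-0.097,0.0135,-0.081,0.295,0.3],
    [-0.13,0.018,-0.108,0.394,0.3],
    [-0.162,0.022,-0.135,0.492,0.3]
  ],
  "newtons": 40
}}

```text
time: 1.0
tcp_pos: [0.2423, 0.3593, 0.2092]
eef_rot: [[0.696, 0.0, -0.718], [0.718, 0.0, 0.696], [0.0, -1.0, -0.0]]
contact_force: [0.9, -0.2, 0.7]
gripper_width: 0.0553
```

```bash
python3 plan.py 0.432 -0.063 0.16 -16
```

```text
t 1.0 tcp [0.2423 0.3593 0.2092] yaw 45.87 w 0.0553 F [ 0.9 -0.2  0.7] tilt [ 0.  0. -1.]
total [-0.1711  0.0492 -0.4302] 1.0798 rows 11
[-0.0156, 0.0045, -0.0391, 0.0982]
[-0.0311, 0.0089, -0.0782, 0.1963]
[-0.0467, 0.0134, -0.1173, 0.2945]
[-0.0622, 0.0179, -0.1564, 0.3927]
[-0.0778, 0.0224, -0.1955, 0.4908]
```

{"name": "drive_tool", "arguments": {
  "series": [
    [-0.0156,0.0045,-0.039,0.098,0.3],
    [-0.031,0.009,-0.078,0.196,0.3],
    [-0.047,0.0135,-0.117,0.295,0.3],
    [-0.062,0.018,-0.156,0.393,0.3],
    [-0.078,0.022,-0.195,0.491,0.3]
  ]
}}

```text
time: 1.5
tcp_pos: [0.3286, 0.1661, 0.1874]
eef_rot: [[0.954, 0.002, -0.301], [0.301, 0.001, 0.954], [0.002, -1.0, -0.0]]
contact_force: [1.7, 0.8, -0.1]
gripper_width: 0.0557
```

```bash
python3 plan.py 0.432 -0.063 0.12 -16
```

```text
t 1.5 tcp [0.3286 0.1661 0.1874] yaw 17.53 w 0.0557 F [ 1.7  0.8 -0.1] tilt [ 0.002  0.001 -1.   ]
total [ 0.0295  0.0675 -0.2496] 0.5852 rows 6
[0.0049, 0.0113, -0.0416, 0.0975]
[0.0098, 0.0225, -0.0832, 0.1951]
[0.0147, 0.0338, -0.1248, 0.2926]
[0.0196, 0.045, -0.1664, 0.3901]
[0.0245, 0.0563, -0.208, 0.4877]
```

{"name": "drive_tool", "arguments": {
  "series": [
    [0.005,0.0113,-0.0416,0.0975,0.3],
    [0.01,0.0225,-0.083,0.195,0.3],
    [0.015,0.034,-0.125,0.293,0.3],
    [0.02,0.045,-0.166,0.39,0.3],
    [0.0245,0.056,-0.208,0.488,0.3]
  ]
}}

```text
time: 2.0
tcp_pos: [0.4155, -0.0266, 0.1315]
eef_rot: [[0.983, 0.003, 0.185], [-0.185, 0.0, 0.983], [0.003, -1.0, 0.001]]
contact_force: [0.7, 0.6, -0.4]
gripper_width: 0.0558
```

```bash
python3 plan.py 0.432 -0.063 0.10 -16 .02
```

```text
t 2.0 tcp [ 0.4155 -0.0266  0.1315] yaw -10.69 w 0.0558 F [ 0.7  0.6 -0.4] tilt [ 0.003  0.    -1.   ]
total [ 0.0229  0.0316 -0.0327] 0.0927 rows 3
[0.0076, 0.0105, -0.0109, 0.0309]
[0.0153, 0.021, -0.0218, 0.0618]
[0.0229, 0.0316, -0.0327, 0.0927]
```

{"name": "drive_tool", "arguments": {
  "series": [
    [0.008,0.011,-0.011,0.03,0.3],
    [0.016,0.022,-0.022,0.062,0.3],
    [0.0229,0.031,-0.0327,0.093,0.3],
    [0.0229,0.031,-0.0327,0.093,0.3]
  ]
}}

```text
time: 2.4
tcp_pos: [0.4318, -0.0638, 0.0997]
eef_rot: [[0.961, 0.002, 0.278], [-0.278, 0.001, 0.961], [0.001, -1.0, 0.001]]
contact_force: [-0.3, 0.7, 0.0]
gripper_width: 0.0554
```

```bash
python3 plan.py 0.432 -0.063 0.025 -16 .02
python3 - <<'E'
from h import *
snap('scene','scene2.png'); snap('top','top2.png')
E
```

```text
t 2.4 tcp [ 0.4318 -0.0638  0.0997] yaw -16.12 w 0.0554 F [-0.3  0.7  0. ] tilt [ 0.002  0.001 -1.   ]
total [-0.0001  0.0747  0.0008] -0.0022 rows 4
[-0.0, 0.0187, 0.0002, -0.0005]
[-0.0001, 0.0373, 0.0004, -0.0011]
[-0.0001, 0.056, 0.0006, -0.0016]
[-0.0001, 0.0747, 0.0008, -0.0022]
```

View pics/scene2.png

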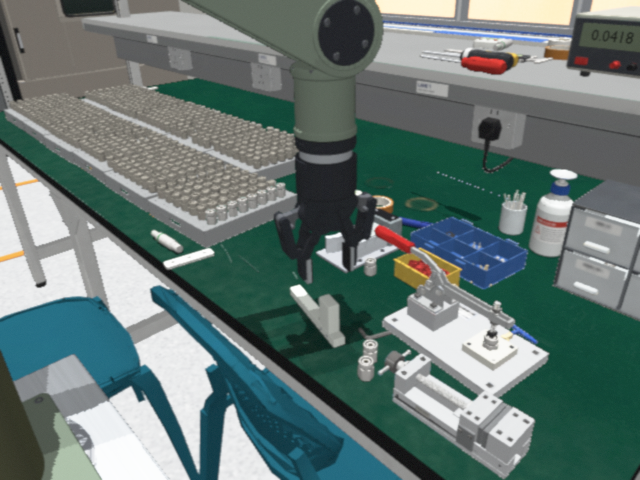

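The open gripper hangs over the grip block (328,310), with one finger on each side, so I'm going down.

{"name": "drive_tool", "arguments": {
  "series": [
    [0.0,0.02,0.0,0.0,0.3],
    [0.0,0.04,0.0,0.0,0.3],
    [0.0,0.06,0.0005,0.0,0.3],
    [0.0,0.0747,0.0008,0.0,0.3],
    [0.0,0.0747,0.0008,0.0,0.3]
  ]
}}

```text
time: 3.0
tcp_pos: [0.4305, -0.0604, 0.0247]
eef_rot: [[0.962, -0.001, 0.274], [-0.274, 0.002, 0.962], [-0.001, -1.0, 0.002]]
contact_force: [-0.3, 0.0, 0.1]
gripper_width: 0.0558
```

{"name": "drive_tool", "arguments": {
  "series": [
    [0,0,0,0,-1],
    [0,0,0,0,-1],
    [0,0,0,0,-1],
    [0,0,0,0,-1],
    [0,0,0,0,-1]
  ],
  "newtons": 50
}}

```text
time: 3.5
tcp_pos: [0.4315, -0.0605, 0.0258]
eef_rot: [[0.962, 0.001, 0.274], [-0.274, 0.002, 0.962], [0.001, -1.0, 0.002]]
contact_force: [-0.6, 2.1, 6.7]
gripper_width: 0.0172
```

{"name": "drive_tool", "arguments": {
  "series": [
    [0,0,0,0,-1],
    [0,0,0,0,-1],
    [0,-0.015,0,0,-1],
    [0,-0.04,0,0,-1],
    [0,-0.06,0,0,-1]
  ]
}}

```text
time: 4.0
tcp_pos: [0.4309, -0.0607, 0.0862]
eef_rot: [[0.962, 0.0, 0.274], [-0.274, 0.002, 0.962], [-0.0, -1.0, 0.002]]
contact_force: [0.2, 0.1, -0.8]
gripper_width: 0.0174
```

```bash
python3 - <<'E'
from h import *
s=snap('scene','scene3.png');np.savez('scene3.npz',w=cloud(s)); s=snap('top','top3.png'); np.savez('top3.npz',w=cloud(s))
print(env.state()['gripper_width'])
E
```

```text
0.017278085117800993
```

View pics/scene3.png

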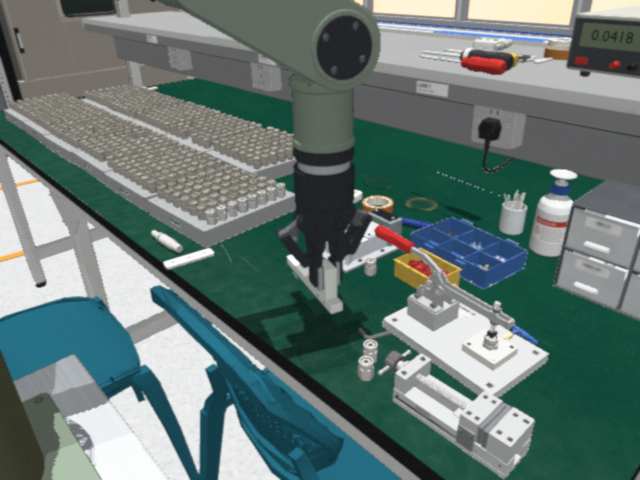

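View pics/top3.png

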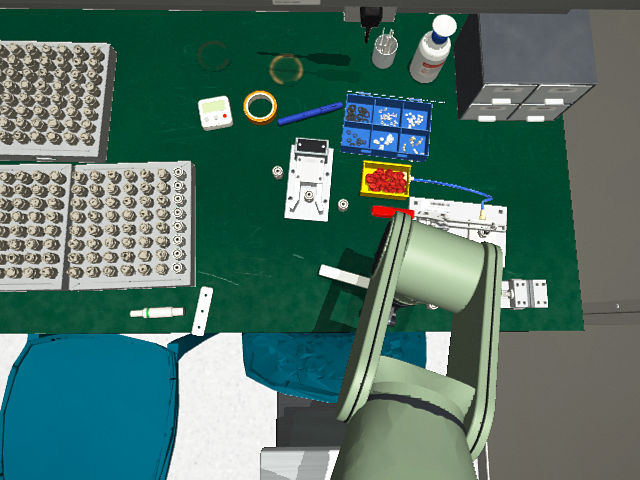

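```bash
python3 - <<'E'
from m import *
from h import env
s=env.state(); p=s['tcp_pos']; R=s['eef_rot']; print(p)
for n in['top','scene']:
    w=np.load(n+'3.npz')['w']; x,y,z=w[...,0],w[...,1],w[...,2]
    m=(x>.40)&(x<.52)&(y>-.03)&(y<.09)&(z>.065)&(z<.085)
    k,l,st,ce=cv2.connectedComponentsWithStats(m.astype(np.uint8))
    i=1+np.argmax(st[1:,4]); Q=w[l==i]; print(n,st[i],rect(Q),np.median(Q,0))
    T=(Q-p)@R; print('tool frame x med',np.median(T[:,0]),'z max(along stick)',np.percentile(T[:,2],[1,50,99,100]))
    A=np.c_[T[:,2],T[:,0],np.ones(len(T))]
    print('height fit y= a*along+b*across+c',np.linalg.lstsq(A,T[:,1],rcond=None)[0])
    print('lateral slope',np.polyfit(T[:,2],T[:,0],1))
E
```

```text
[ 0.4337 -0.0616  0.0881]
top [319 265  49  24 530] (array([453.086,  10.641]), array([87.9956, 18.5668]), 73.65734100341797) [0.4527 0.0114 0.0772]
tool frame x med -0.0020822881042748724 z max(along stick) [0.0331 0.0757 0.1179 0.1187]
height fit y= a*along+b*across+c [ 0.0007 -0.1018  0.0111]
lateral slope [ 0.0088 -0.0027]
scene [287 255  25  34 275] (array([449.5784,  10.9872]), array([88.8535, 17.2581]), 73.565673828125) [0.4455 0.0114 0.0739]
tool frame x med -0.011366919525974845 z max(along stick) [0.0322 0.0735 0.1159 0.1186]
height fit y= a*along+b*across+c [-0.0055 -0.5022  0.0112]
lateral slope [ 0.0171 -0.0111]
```

```bash
python3 plan.py 0.4463 0.0915 0.10 -95
```

```text
t 4.1 tcp [ 0.4337 -0.0616  0.0881] yaw -15.92 w 0.0173 F [ 0.7 -0.5 -1.2] tilt [ 0.007  0.    -1.   ]
total [-0.0298 -0.0118  0.1507] 1.3802 rows 10
[-0.003, -0.0012, 0.0151, 0.138]
[-0.006, -0.0024, 0.0301, 0.276]
[-0.0089, -0.0035, 0.0452, 0.4141]
[-0.0119, -0.0047, 0.0603, 0.5521]
[-0.0149, -0.0059, 0.0753, 0.6901]
```

{"name": "drive_tool", "arguments": {
  "series": [
    [-0.003,-0.001,0.015,0.138,-1],
    [-0.006,-0.0024,0.03,0.276,-1],
    [-0.009,-0.0035,0.045,0.414,-1],
    [-0.012,-0.005,0.06,0.552,-1],
    [-0.015,-0.006,0.075,0.69,-1]
  ]
}}

```text
time: 4.6
tcp_pos: [0.4387, 0.0153, 0.0926]
eef_rot: [[0.562, 0.005, 0.827], [-0.827, 0.0, 0.562], [0.002, -1.0, 0.004]]
contact_force: [0.3, -0.1, -0.6]
gripper_width: 0.0175
```

```bash
python3 plan.py 0.4463 0.0915 0.10 -95
```

```text
t 4.6 tcp [0.4387 0.0153 0.0926] yaw -55.8 w 0.0175 F [ 0.3 -0.1 -0.6] tilt [ 0.005  0.    -1.   ]
total [-0.0587 -0.0073  0.0491] 0.6842 rows 5
[-0.0117, -0.0015, 0.0098, 0.1368]
[-0.0235, -0.0029, 0.0197, 0.2737]
[-0.0352, -0.0044, 0.0295, 0.4105]
[-0.047, -0.0058, 0.0393, 0.5474]
[-0.0587, -0.0073, 0.0491, 0.6842]
```

{"name": "drive_tool", "arguments": {
  "series": [
    [-0.012,-0.0015,0.01,0.137,-1],
    [-0.0235,-0.003,0.02,0.274,-1],
    [-0.035,-0.0044,0.03,0.41,-1],
    [-0.047,-0.006,0.039,0.547,-1],
    [-0.0587,-0.007,0.049,0.684,-1]
  ]
}}

```text
time: 5.1
tcp_pos: [0.445, 0.0919, 0.0981]
eef_rot: [[-0.093, 0.002, 0.996], [-0.996, 0.0, -0.093], [-0.0, -1.0, 0.002]]
contact_force: [-0.1, 0.2, -0.2]
gripper_width: 0.0174
```

{"name": "drive_tool", "arguments": {
  "series": [
    [0,0.015,0,0,-1],
    [0,0.03,0,0,-1],
    [0,0.045,0,0,-1],
    [0,0.045,0,0,-1]
  ]
}}

```text
time: 5.5
tcp_pos: [0.4416, 0.0918, 0.0498]
eef_rot: [[-0.093, -0.006, 0.996], [-0.996, -0.0, -0.093], [0.001, -1.0, -0.006]]
contact_force: [-0.4, 0.5, -0.4]
gripper_width: 0.0176
```

```bash
cat > chk.py <<'E'
from m import *
import sys
k0=sys.argv[1]
O=np.array([.6385,.0743]); a=np.radians(-5.1); d=np.array([np.cos(a),np.sin(a)]); nn=np.array([-d[1],d[0]])
s=env.state(); p=s['tcp_pos']; R=s['eef_rot']; print(s['time'],p,R[:,2],'tcp guide',(p[:2]-O)@d,(p[:2]-O)@nn)
for n in['top','scene']:
    S=snap(n,n+k0+'.png'); w=cloud(S); np.savez(n+k0+'.npz',w=w); x,y,z=w[...,0],w[...,1],w[...,2]
    T=(w-p)@R
    m=(T[...,2]>.03)&(T[...,2]<.125)&(abs(T[...,0])<.03)&(abs(T[...,1]-.011)<.006)
    k,l,st,ce=cv2.connectedComponentsWithStats(m.astype(np.uint8))
    if k>1:
        i=1+np.argmax(st[1:,4]); Q=w[l==i]; r=rect(Q); print(n,st[i],r)
        g=np.c_[(Q[:,:2]-O)@d,(Q[:,:2]-O)@nn]; print('guide x range',np.percentile(g[:,0],[1,99]),'y',np.percentile(g[:,1],[2,50,98]),'yslope',np.polyfit(g[:,0],g[:,1],1),'z',np.median(Q[:,2]))
    for r in imaging.search_frame(S,'cell_centre'):
        q=np.array(r['location']); print('cell guide',(q[:2]-O)@d,(q[:2]-O)@nn,q[2],r['confidence'])
E
python3 chk.py 4
```

```text
5.5 [0.4416 0.0918 0.0498] [ 0.9957 -0.0928 -0.0059] tcp guide -0.19766589173654803 -7.263965915121547e-05
top [300 222  10   4  32] (array([554.9515,  81.1484]), array([16.8635,  6.0626]), 88.50871276855469)
guide x range [-0.0872 -0.0812] y [-0.009   0.0002  0.0077] yslope [-0.4216 -0.0359] z 0.0360760124325491
cell guide -0.030478856601569508 -0.002720165484113107 0.0308 0.5
scene [281 245  48  24 440] (array([515.8854,  81.9165]), array([20.7343, 89.8671]), 83.26762390136719)
guide x range [-0.1671 -0.0801] y [-0.0121 -0.0078  0.006 ] yslope [-0.0135 -0.0069] z 0.039676287242639
cell guide -0.17216880774059418 -0.003518755629807577 0.0443 0.52
cell guide -0.02781985477399629 -0.004390407766227459 0.0298 0.39
```

View pics/scene4.png

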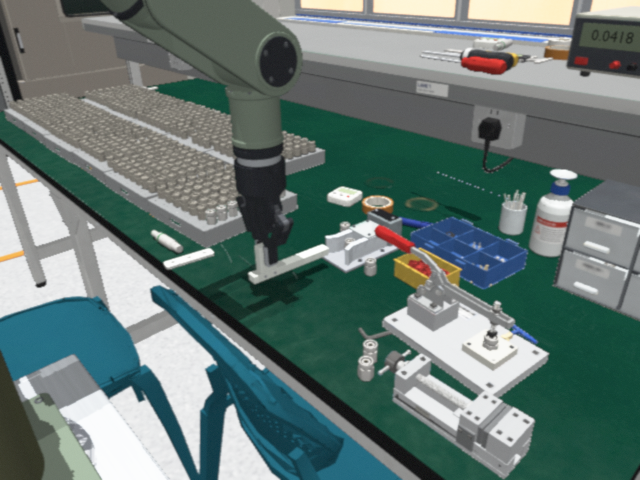

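View pics/top4.png

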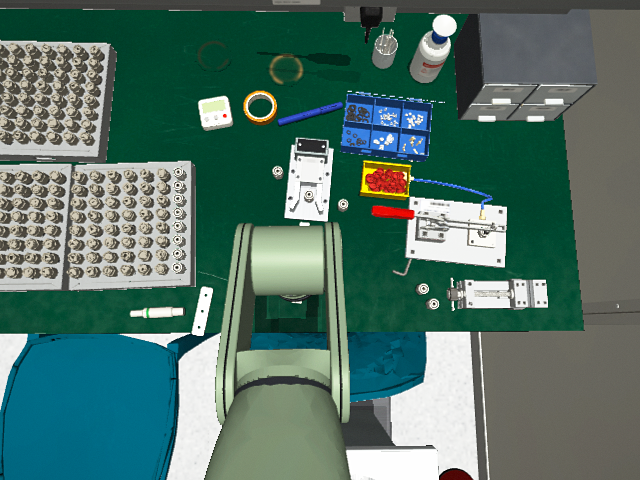

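{"name": "drive_tool", "arguments": {
  "series": [
    [0,0.008,0,0,-1],
    [0,0.0155,0,0,-1],
    [0,0.0155,0.008,0,-1],
    [0,0.0155,0.018,0,-1],
    [0,0.0155,0.028,0,-1]
  ]
}}

```text
time: 6.2
tcp_pos: [0.4749, 0.0891, 0.0382]
eef_rot: [[-0.093, 0.004, 0.996], [-0.996, 0.0, -0.093], [-0.0, -1.0, 0.004]]
contact_force: [-0.9, -0.4, -1.5]
gripper_width: 0.0172
```

```bash
python3 chk.py 5; python3 -c "
import cv2
t=cv2.imread('pics/top5.png'); s=cv2.imread('pics/scene5.png')
import numpy as np
a=cv2.resize(t[130:250,260:360],None,fx=4,fy=4,interpolation=2); b=cv2.resize(s[190:310,240:420],None,fx=2,fy=2,interpolation=2)
c=np.zeros((480,400+360,3),np.uint8); c[:,:400]=a; c[:240,400:]=b; cv2.imwrite('pics/c5.png',c)"
```

```text
6.2 [0.4749 0.0891 0.0382] [ 0.9957 -0.0929  0.0036] tcp guide -0.16429988056391198 0.00020250140959203358
top [298 201   1   1   1] (array([600.6058,  93.7424]), array([0., 0.]), 0.0)
guide x range [-0.0395 -0.0395] y [0.016 0.016 0.016] yslope [-0.2026  0.008 ] z 0.02801191214880494
cell guide -0.03081161873020467 -0.00686615986010378 0.0281 0.58
scene [298 239  45  29 431] (array([552.908 ,  89.6273]), array([41.1204, 94.4474]), 83.76444244384766)
guide x range [-0.1328 -0.0395] y [-0.0121 -0.004   0.0227] yslope [0.1595 0.0124] z 0.027144784634653696chk.py:13: RankWarning: Polyfit may be poorly conditioned
  g=np.c_[(Q[:,:2]-O)@d,(Q[:,:2]-O)@nn]; print('guide x range',np.percentile(g[:,0],[1,99]),'y',np.percentile(g[:,1],[2,50,98]),'yslope',np.polyfit(g[:,0],g[:,1],1),'z',np.median(Q[:,2]))
```

View pics/c5.png

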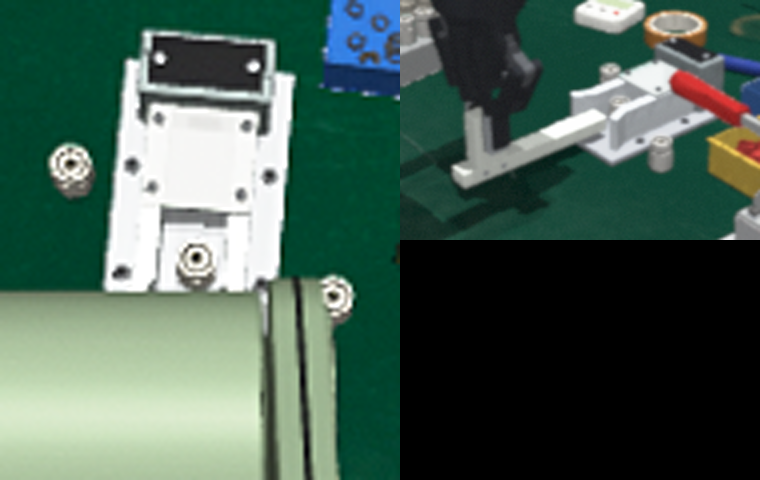

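{"name": "drive_tool", "arguments": {
  "series": [
    [0,0.003,0.002,0,-1],
    [0,0.003,0.004,0,-1],
    [0,0.003,0.004,0,-1],
    [0,0.003,0.004,0,-1]
  ]
}}

```text
time: 6.8
tcp_pos: [0.4778, 0.0888, 0.0351]
eef_rot: [[-0.093, 0.002, 0.996], [-0.996, 0.0, -0.093], [-0.0, -1.0, 0.002]]
contact_force: [0.1, -0.1, -0.7]
gripper_width: 0.0176
```

```bash
python3 chk.py 6 2>&1 | grep -v -i warn; python3 plan.py .56 .08 .0345 -95
```

```text
6.8 [0.4778 0.0888 0.0351] [ 0.9957 -0.093   0.0025] tcp guide -0.16133354923267892 0.00015980032910492352
cell guide -0.025886570361258666 -0.006928598338163601 0.0281 0.61
scene [299 241  45  28 420] (array([555.6424,  88.8811]), array([39.5845, 94.3704]), 85.08704376220703)
guide x range [-0.1301 -0.0377] y [-0.012  -0.0027  0.0225] yslope [0.1617 0.0129] z 0.023416488546119163
t 7.0 tcp [0.4779 0.0888 0.0351] yaw -95.34 w 0.0172 F [-0.6 -0.6  0.1] tilt [ 0.003  0.    -1.   ]
total [0.0011 0.0008 0.0826] -0.0059 rows 2
[0.0006, 0.0004, 0.0413, -0.003]
[0.0011, 0.0008, 0.0826, -0.0059]
```

{"name": "drive_tool", "arguments": {
  "series": [
    [0,0,0.005,0,-1],
    [0,0,0.011,0,-1],
    [0,0,0.018,0,-1],
    [0,0,0.025,0,-1],
    [0,0,0.032,0,-1]
  ]
}}

```text
time: 7.5
tcp_pos: [0.5105, 0.0857, 0.0352]
eef_rot: [[-0.093, 0.003, 0.996], [-0.996, 0.0, -0.093], [-0.0, -1.0, 0.003]]
contact_force: [-0.6, 0.1, -0.1]
gripper_width: 0.0174
```

```bash
python3 chk.py 7 2>&1 | grep -v -i warn; python3 -c "
import cv2
t=cv2.imread('pics/top7.png'); s=cv2.imread('pics/scene7.png')
import numpy as np
a=cv2.resize(t[130:250,260:360],None,fx=4,fy=4,interpolation=2); b=cv2.resize(s[190:310,240:420],None,fx=2,fy=2,interpolation=2)
c=np.zeros((480,400+360,3),np.uint8); c[:,:400]=a; c[:240,400:]=b; cv2.imwrite('pics/c7.png',c)"
```

```text
7.5 [0.5105 0.0857 0.0352] [ 0.9957 -0.0931  0.0027] tcp guide -0.12849089189190427 -3.1309481767151514e-06
scene [315 235  39  27 415] (array([586.8371,  85.6586]), array([94.6191, 39.0257]), 16.241525650024414)
guide x range [-0.0967 -0.0055] y [-0.0118  0.0023  0.0234] yslope [0.2398 0.0162] z 0.023865921153579772
```

View pics/c7.png

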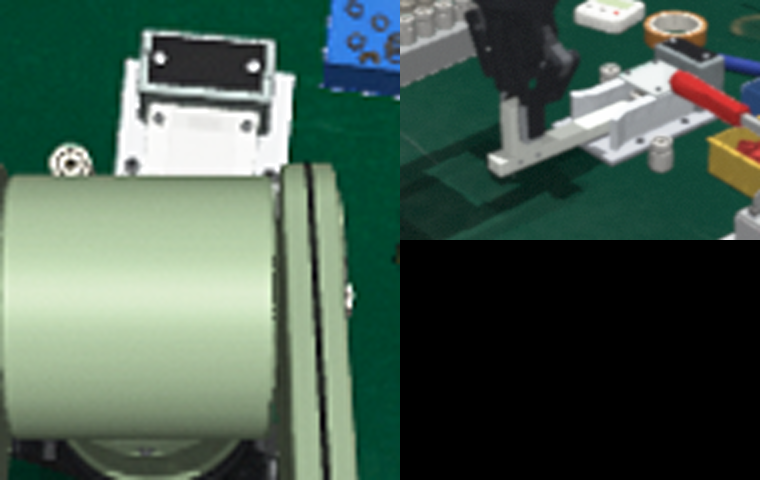

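The stick is in the channel and the cell has gone under the cover's edge. I'll push on.

{"name": "drive_tool", "arguments": {
  "series": [
    [0,0,0.005,0,-1],
    [0,0,0.011,0,-1],
    [0,0,0.017,0,-1],
    [0,0,0.023,0,-1],
    [0,0,0.028,0,-1]
  ]
}}

```text
time: 8.2
tcp_pos: [0.5386, 0.0831, 0.0353]
eef_rot: [[-0.093, 0.003, 0.996], [-0.996, 0.0, -0.093], [-0.0, -1.0, 0.003]]
contact_force: [0.2, 0.5, -1.0]
gripper_width: 0.0173
```

{"name": "drive_tool", "arguments": {
  "series": [
    [0,0,0.003,0,-1],
    [0,0,0.005,0,-1],
    [0,0,0.007,0,-1],
    [0,0,0.008,0,-1]
  ]
}}

```text
time: 8.6
tcp_pos: [0.5466, 0.0823, 0.0353]
eef_rot: [[-0.093, 0.003, 0.996], [-0.996, 0.0, -0.093], [-0.0, -1.0, 0.003]]
contact_force: [0.0, -0.2, -0.5]
gripper_width: 0.0171
```

```bash
python3 chk.py 8 2>&1 | grep -v -i warn; python3 -c "
import cv2
t=cv2.imread('pics/top8.png'); s=cv2.imread('pics/scene8.png')
import numpy as np
b=cv2.resize(s[190:310,260:420],None,fx=4,fy=4,interpolation=2)
cv2.imwrite('pics/c8.png',b)"
```

```text
8.6 [0.5466 0.0823 0.0353] [ 0.9956 -0.0932  0.0029] tcp guide -0.0922080811847605 -0.0001840198834929859
scene [330 233  35  23 303] (array([616.1969,  78.574 ]), array([34.1118, 78.8837]), 80.3210220336914)
guide x range [-0.0616  0.0149] y [-0.0109  0.0124  0.0204] yslope [0.1659 0.0122] z 0.02381225997523151
```

View pics/c8.png

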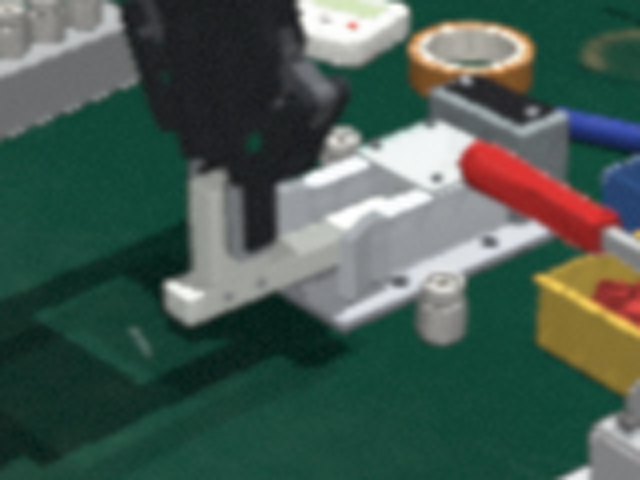

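{"name": "drive_tool", "arguments": {
  "series": [
    [0,0,0.0007,0,-1],
    [0,0,0.0014,0,-1],
    [0,0,0.002,0,-1]
  ]
}}

```text
time: 9.1
tcp_pos: [0.5485, 0.0822, 0.0353]
eef_rot: [[-0.093, 0.003, 0.996], [-0.996, 0.0, -0.093], [-0.0, -1.0, 0.003]]
contact_force: [-0.1, -0.6, -0.8]
gripper_width: 0.0178
```

{"name": "drive_tool", "arguments": {
  "series": [
    [0,0,0.0007,0,-1],
    [0,0,0.0014,0,-1],
    [0,0,0.0014,0,-1]
  ]
}}

```text
time: 9.4
tcp_pos: [0.5498, 0.082, 0.0353]
eef_rot: [[-0.093, 0.003, 0.996], [-0.996, 0.0, -0.093], [-0.0, -1.0, 0.002]]
contact_force: [-0.2, -0.2, -0.7]
gripper_width: 0.0174
```

{"name": "drive_tool", "arguments": {
  "series": [
    [0,0,0.0008,0,-1],
    [0,0,0.0016,0,-1],
    [0,0,0.0016,0,-1]
  ]
}}

```text
time: 9.7
tcp_pos: [0.55, 0.082, 0.0347]
eef_rot: [[-0.093, -0.001, 0.996], [-0.996, 0.0, -0.093], [-0.0, -1.0, -0.001]]
contact_force: [-2.8, 0.2, -0.5]
gripper_width: 0.0174
```

```bash
python3 chk.py 9 2>&1 | grep -v -i warn; python3 -c "
import cv2
t=cv2.imread('pics/top9.png'); s=cv2.imread('pics/scene9.png')
import numpy as np
b=cv2.resize(s[200:275,320:420],None,fx=8,fy=8,interpolation=2)
cv2.imwrite('pics/c9.png',b)"
```

```text
9.7 [0.55   0.082  0.0347] [ 0.9957 -0.0931 -0.0005] tcp guide -0.0888524022687576 -0.0001711872199102121
scene [331 233  34  26 280] (array([613.5946,  83.8019]), array([87.3154, 44.0974]), 19.043411254882812)
guide x range [-0.0578  0.017 ] y [-0.0276  0.0124  0.019 ] yslope [0.2333 0.0133] z 0.022832525877983317
```

View pics/c9.png

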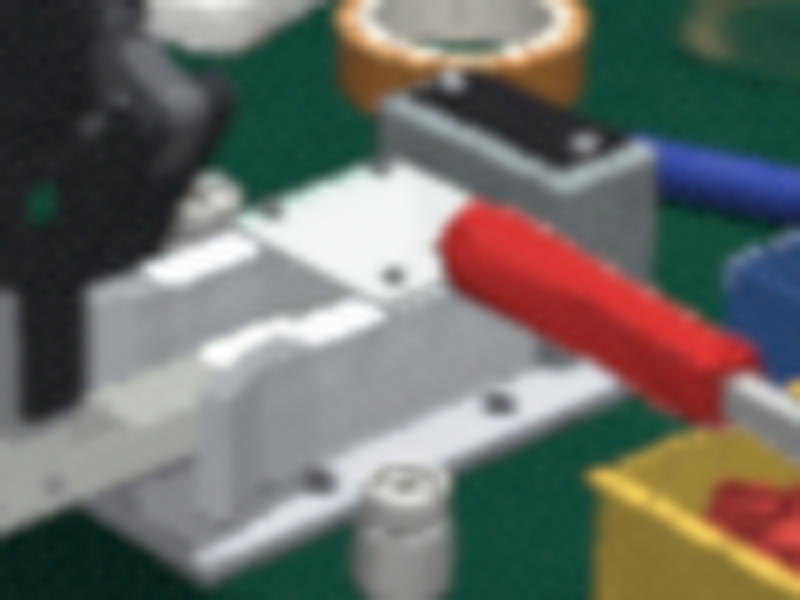

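View pics/top9.png

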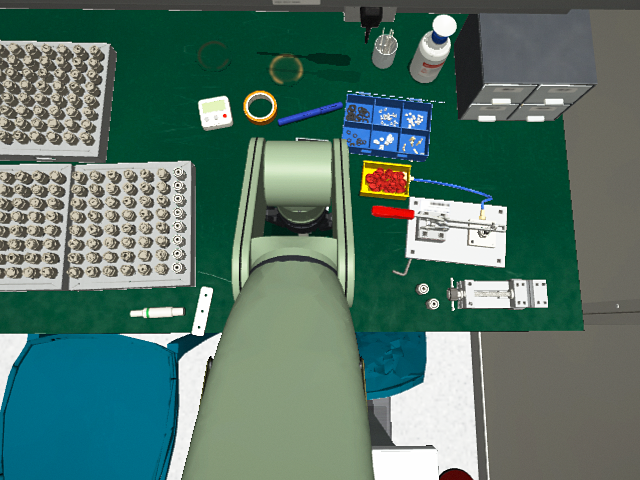

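{"name": "drive_tool", "arguments": {
  "series": [
    [0,0,-0.005,0,-1],
    [0,0,-0.015,0,-1],
    [0,0,-0.03,0,-1],
    [0,0,-0.048,0,-1],
    [0,0,-0.066,0,-1]
  ]
}}

```text
time: 10.4
tcp_pos: [0.4846, 0.0882, 0.0353]
eef_rot: [[-0.093, 0.003, 0.996], [-0.996, 0.0, -0.093], [-0.0, -1.0, 0.003]]
contact_force: [-0.7, 0.3, -1.0]
gripper_width: 0.017
```

```bash
python3 plan.py .4233 .0935 .035 -95 .03; python3 - <<'E'
from h import *
w=np.load('top1.npz')['w']
for v in range(300,345,4): print(v,w[v,300])
E
```

```text
t 10.4 tcp [0.4846 0.0882 0.0353] yaw -95.35 w 0.017 F [-0.7  0.3 -1. ] tilt [ 0.003  0.    -1.   ]
total [ 0.0004  0.0001 -0.0615] -0.006 rows 3
[0.0001, 0.0, -0.0205, -0.002]
[0.0003, 0.0001, -0.041, -0.004]
[0.0004, 0.0001, -0.0615, -0.006]
300 [0.41527938 0.08988025 0.00091735]
304 [0.40779758 0.08984879 0.00089155]
308 [ 0.40037927  0.08985163 -0.00040235]
312 [ 0.39300394  0.08990097 -0.00342226]
316 [0.38544738 0.08969856 0.00291141]
320 [ 0.37809998  0.08977082 -0.00095869]
324 [ 0.37071072  0.08978294 -0.00259381]
328 [3.63353881e-01 8.96752050e-02 2.43367872e-04]
332 [ 0.35596984  0.08972108 -0.00264913]
336 [ 0.34666362  0.09180679 -0.08187388]
340 [ 0.3394033  0.0912038 -0.0605632]
344 [ 0.33230743  0.09073571 -0.04425361]
```

{"name": "drive_tool", "arguments": {
  "series": [
    [0,0,-0.02,0,-1],
    [0,0,-0.041,0,-1],
    [0,0,-0.0615,0,-1],
    [0,0,-0.0615,0,-1]
  ]
}}

```text
time: 10.8
tcp_pos: [0.4205, 0.0941, 0.0348]
eef_rot: [[-0.092, 0.001, 0.996], [-0.996, 0.0, -0.092], [-0.0, -1.0, 0.001]]
contact_force: [-0.6, -0.4, -1.8]
gripper_width: 0.0173
```

{"name": "drive_tool", "arguments": {
  "series": [
    [0,0.003,0,0,-1],
    [0,0.006,0,0,-1],
    [0,0.008,0,0,-1],
    [0,0.009,0,0,-1],
    [0,0.009,0,0,-1]
  ]
}}

```text
time: 11.3
tcp_pos: [0.4213, 0.094, 0.0258]
eef_rot: [[-0.093, 0.002, 0.996], [-0.996, 0.0, -0.093], [-0.0, -1.0, 0.002]]
contact_force: [0.4, -0.4, -0.0]
gripper_width: 0.0172
```

```bash
python3 chk.py 10 2>&1 | grep -v -i warn; python3 -c "
import cv2
t=cv2.imread('pics/top10.png'); s=cv2.imread('pics/scene10.png')
import numpy as np
a=cv2.resize(t[130:230,270:350],None,fx=5,fy=5,interpolation=2);b=cv2.resize(s[200:300,320:400],None,fx=5,fy=5,interpolation=2)
cv2.imwrite('pics/c10.png',np.hstack([a,b]))"
```

```text
11.3 [0.4213 0.094  0.0258] [ 0.9957 -0.0927  0.0018] tcp guide -0.21814043149985402 0.00034883787456931346
top [298 235  11  14 127] (array([524.4836,  84.4773]), array([17.8822, 25.6623]), 84.25556182861328)
guide x range [-0.1271 -0.1019] y [-0.0088  0.0002  0.0085] yslope [-0.0186 -0.0021] z 0.013662574379391113
scene [271 261  48  24 391] (array([494.619 ,  86.1383]), array([23.1526, 86.6867]), 83.03102111816406)
guide x range [-0.1871 -0.1021] y [-0.0117 -0.005   0.007 ] yslope [-0.0057 -0.0049] z 0.013983586007618787
```

View pics/c10.png

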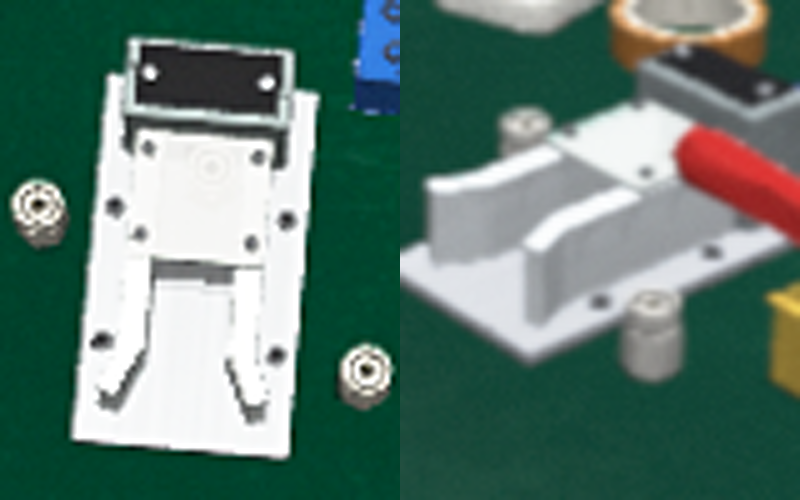

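A faint round head shows through the cover at about top-image pixel (312,163), so the cell looks upright. I'll raise the contrast and work out its x.

```bash
python3 - <<'E'
from h import *
s=snap('top','top11.png'); t=s['pixels'][:,:,::-1]
c=t[145:190,290:335].astype(float); g=np.clip((c-190)/(255-190),0,1)*255
cv2.imwrite('pics/c11.png',cv2.resize(g.astype(np.uint8),None,fx=13,fy=13,interpolation=2))
R=np.array(s['attitude']); C=np.array(s['xyz']); O=np.array([.6385,.0743]); a=np.radians(-5.1)
for u,v in[(312,163),(312,162),(311,164)]:
    r=R@np.array([(u-s['cx'])/s['fx'],(v-s['cy'])/s['fy'],1]); p=C+r*(.033-C[2])/r[2]
    q=p[:2]-O; print(p,q@[np.cos(a),np.sin(a)],q@[-np.sin(a),np.cos(a)])
E
```

```text
[0.67441923 0.06715512 0.033     ] 0.03641216292438724 -0.003923577141326343
[0.67642546 0.06715478 0.033     ] 0.03841048356556231 -0.003745575819483466
[0.6724075  0.06907064 0.033     ] 0.03423812110326748 -0.002194477184641541
```

View pics/c11.png

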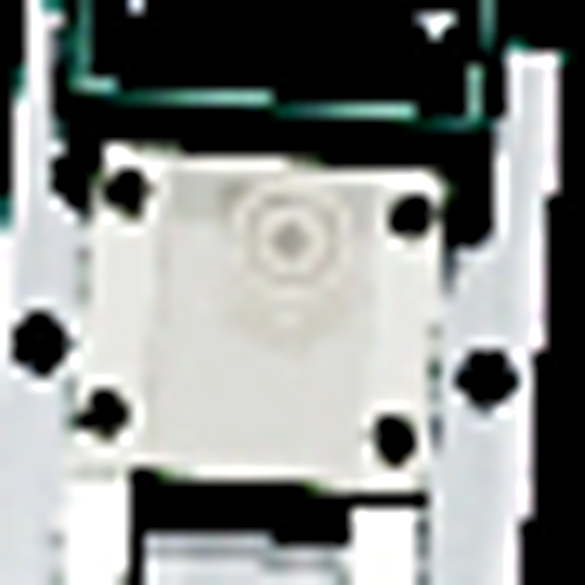

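The picture shows the cell upright, with its concentric head circles at (290,240) in the crop, at guide x of about 36 mm. I'll release the stick.

{"name": "drive_tool", "arguments": {
  "series": [
    [0,0,0,0,-0.6],
    [0,0,0,0,-0.2],
    [0,0,0,0,0.2],
    [0,0,0,0,0.3],
    [0,0,0,0,0.3]
  ]
}}

```text
time: 12.05
tcp_pos: [0.4207, 0.0941, 0.0258]
eef_rot: [[-0.093, 0.002, 0.996], [-0.996, 0.0, -0.093], [-0.0, -1.0, 0.002]]
contact_force: [-0.1, -0.5, -0.1]
gripper_width: 0.0554
```

{"name": "drive_tool", "arguments": {
  "series": [
    [0,0,0,0,0.3],
    [0,-0.02,0,0,0.3],
    [0,-0.05,0,0,0.3],
    [0,-0.08,0,0,0.3],
    [0,-0.11,0,0,0.3]
  ]
}}

```text
time: 12.55
tcp_pos: [0.4202, 0.0941, 0.1368]
eef_rot: [[-0.093, 0.001, 0.996], [-0.996, 0.0, -0.093], [-0.0, -1.0, 0.001]]
contact_force: [0.3, -0.7, 0.5]
gripper_width: 0.0554
```

```bash
python3 chk.py 12 2>&1 | grep -v -i warn; python3 - <<'E'
from m import *
w=np.load('scene12.npz')['w']; x,y,z=w[...,0],w[...,1],w[...,2]
for lo,hi in[(.008,.017),(.052,.068)]:
  m=(x>.37)&(x<.57)&(y>.05)&(y<.13)&(z>lo)&(z<hi); Q=w[m]; print(rect(Q),np.median(Q,0))
E
```

```text
12.55 [0.4202 0.0941 0.1368] [ 0.9957 -0.0926  0.0011] tcp guide -0.21920223729911076 0.0003162264566298797
(array([477.9824,  87.2101]), array([ 26.2512, 181.9036]), 87.30228424072266) [0.4661 0.0846 0.0138]
(array([417.8437,  92.6875]), array([19.4139, 33.4805]), 85.20394134521484) [0.415  0.0881 0.0592]
```

View pics/scene12.png

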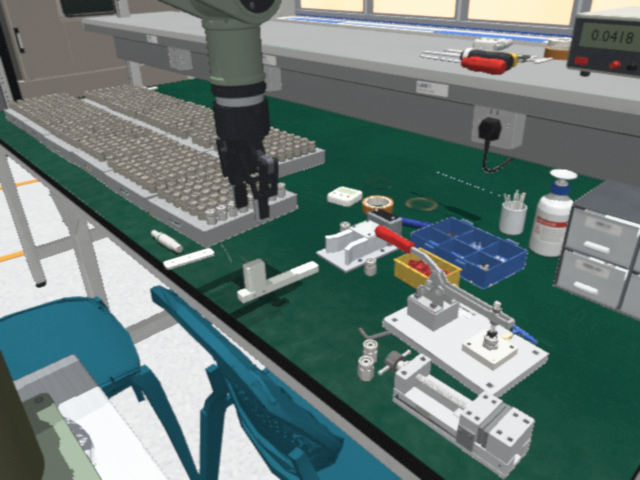

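The stick lies flat with its tip at about (315,267), clear of the base plate. The cell is seated under the cover. I'm handing in.

```bash
python3 -c "
from cell import env
env.close_job()"
```

```text
the job is handed in; nothing more can be done
```

I picked up the push stick by its grip and pushed the cell along the channel with it until I felt about 3 N of contact at the reader block. I then drew the stick out, laid it flat on the bench behind the guide's mouth and handed the job in at about 12.7 s. No verdict was reported.

**Cell:** a contrast-enhanced top picture through the cover, taken just before I released the stick, showed it upright at guide x ≈ 36 mm, y ≈ -3 mm. The networks could not find it under the cover, so I read this position from the picture by hand. I did not check it again after the release.

**Stick:** just before release, both cameras put its tip at guide x ≈ -102 mm, about 30 mm clear of the base plate. The picture after release showed it lying flat and free.

**Disagreements:**
- Contact came with the tip at about 29 mm, where 26.5 mm was expected; this is close to the calibration error.
- The last bar measurement gave a length of 182 mm instead of 150 mm. The likely cause is that it took in part of the guide.

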